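# Make up two clamping kits beside the five-axis machine

## Robot

A 6-joint arm with a two-finger parallel gripper is mounted at the origin on the work surface. World frame = base frame: x ahead of the robot, y to its left, z up, the work surface at z = 0. Lengths are in m, angles in rad, forces in N, time in s.
With the tool pointing down it reaches from about 0.3 to 0.825 m from the base axis. Payload 5.4 kg.
Tool frame: the origin (TCP) lies midway between the tips of the shut fingers; the grasp point (between the pads) lies 19 mm behind it; x points along the fingers, y is the direction in which the jaws open and shut, and the axes are right-handed (so a half turn about x gives the same grasp; the last joint's range is limited). The gripper opens to 92 mm and grips with 3 to 60 N. Pads are 20 mm wide; open, the fingers measure 128 mm over their backs; the gripper's body (75 mm by 189 mm) begins 69 mm behind the grasp point.
Start: joints at [0.973, 0.158, 1.597, -0, 1.386, -0.21], TCP at [0.217, 0.532, 0.215] pointing down, gripper open.
Joint ranges: [-2.91, 2.91], [-0.94, 2.29], [0.18, 2.7], [-1.29, 4.43], [0.17, 2.64], [-3, 3]. Speed limits (rad/s): [2.57, 2.57, 3.14, 3.14, 3.14, 3.14].

## Interface

Orientations are given as [roll, pitch, yaw] about the fixed x, y, z axes, in that order (R = Rz(yaw) Ry(pitch) Rx(roll)).
In Python, from workcell import get_state, eyes, arm gives the robot as it stands.
- The arm moves only by the tool send_rows, never from a script. Its arguments are lists of equal length, an entry for each row: "travel": the shift along the tool's x, y, z in cm, a list of three; "spin": the turn about the tool's x in rad. A call has 1 to 5 rows; each row is the pose to reach, as a shift and turn from the pose commanded when the call began, along the tool's axes at that moment; what a row does not reach only later rows make up. A row lasts 1/12 s, in which the tool goes at most 41.7 mm and 7.16 degrees, less where a joint would pass 70% of its speed; a pose out of reach is approached as far as the arm can. A call with a gripper value outside its range is refused whole. "gripper" is the opening, from 0 (shut) to 1 (fully open), set as the call begins (left out, the last holds). The fingers move at their own pace and stop on an object; "newtons" is the grip in N (left out, the last holds). Time passes only in rows, so rows that repeat a pose let the fingers close. It gives the time, the measured TCP pose, the force and the opening at its end, in the units of the state.
- get_state(): the state, without advancing time (a new reading comes with each control period).
- eyes.read_camera(name): name is "side" or "top"; returns (picture, depth): 384x512x3 uint8, red, green, blue; 384x512 float32, m along the optical axis (not along the pixel's ray), 0 where there is no reading.
- eyes.camera_model(name): a dict with "fx", "fy", "cx", "cy" (pixels), "R" (3x3) and "t" (3): a world point X has camera coordinates R X + t. Camera axes: x right, y down, z forward; pixel columns grow to the right and rows downward; lengths in m; the calibration is good to about 2 mm. A picture is of the moment at which its call begins. camera_model takes no time and is no camera call.
- arm.sign_off(): hands the job in, once; it reports no verdict.
The state is a dict: "t": time; "joint_positions": joint angles; "dq": joint speeds; "effort": joint torques, N m; "position": TCP position; "orientation": TCP orientation; "wrist_force": force on the tool from outside, world axes, zero at the start; "moment": the same for the moment, N m; "opening": opening from 0.0 (shut) to 1.0 (fully open).
Only numpy, scipy, OpenCV 4.12 (cv2) and the standard library are available. Lean on these libraries where they do the work, as an engineer would, in place of code of your own. Each camera call takes 0.05 s, during which the arm holds its last target. There are 200 camera calls.

## Task

Make up the two kits: close the split clamp in each tray with its own cap, the one whose holes fit that clamp's dowel pins, pressed fully home on the lower half. In the tray whose two pins stand in line on the clamp's centre line, also stand the V-block upright in the middle pocket and the screw jack upright in the end pocket (the one farthest from the clamp); in the tray whose pins stand diagonally, stand the step block upright in the end pocket and leave the middle pocket empty. Leave the hexagon nut, the tool holder and the oil bottle where they are.

Things in the scene. Friction and masses are not known exactly. Their poses are not given: they have to be found in the camera images.
- tray_inline: Fixed black kit tray, 232 (x) x 88 (y) mm; origin: centre of its underside, z up. Floor top z=4; walls and ribs 4 thick, tops z=14. Middle pocket x -8 to 50, end pocket x 54 to 112, both 80 wide in y. Lower clamp half fixed in it: aluminium, 92 x 44 x 30, centre x=-62, y=0, split face z=34, pins at x=-62+24 and -62-24, y=0 (in line). Seated cap: origin x=-62, y=0, z=34, either way round.
- tray_diagonal: As tray_inline in all sizes and axes, but its clamp's pins stand diagonally, at (x,y) = (-62+33, 10) and (-62-33, -10) mm. In both trays the pins are 9 mm in diameter, stand 16 mm above the split face (tops z=50) and taper over the last 7 mm to 4 mm. The half bore, 24 mm wide, runs along y.
- cap_inline: Loose aluminium upper clamp half, bore side down: 92 (x) x 44 (y) x 30 mm high. Origin: centre of its underside, z up. Bore 24 wide, 12 high, along y. Two 14 mm through holes, seen from above, at x = +24 and -24, both on y = 0 (in line): fits only the clamp in tray_inline. Same after a half turn. Grip across the 44 mm.
- cap_diagonal: Loose aluminium upper clamp half, bore side down: 92 (x) x 44 (y) x 30 mm high. Origin: centre of its underside, z up. Bore 24 wide, 12 high, along y. Two 14 mm through holes, seen from above, at (x, y) = (+33, +10) and (-33, -10) (diagonally): fits only the clamp in tray_diagonal. Same after a half turn. Grip across the 44 mm.
- v_block: Loose bright steel V-block, 42 (x) x 42 (y) x 44 mm high, V groove 32 mm wide and 20 mm deep in the top, running along its x; flat sides at y = +-21. 0.4 kg. Origin: centre of its underside, z up.
- screw_jack: Loose bright steel screw jack standing upright: round body 36 mm in diameter and 40 mm high, above it a neck of 18 mm and a round head of 26 mm, 54 mm high in all. 0.3 kg. Origin: centre of its underside, z up.
- step_block: Loose dark steel step block (a stair of three steps), 42 (x) x 30 (y) mm in plan; steps each 14 mm long, 26 mm high at its -x end, 38 mm in the middle, 50 mm at its +x end; flat sides at y = +-15. 0.28 kg. Origin: centre of its underside, z up.
- hex_nut: Loose tall hexagon coupling nut standing on end, 40 mm across corners, 46 mm high, dark round bore in its top. Not part of either kit. Origin: centre of its underside.
- tool_holder: Bystander: steel milling tool holder standing in a black round foot 80 mm in diameter, 145 mm high. Origin: centre of its underside.
- oil_bottle: Bystander: white plastic bottle with black cap, 56 mm in diameter, 150 mm high. Origin: centre of its underside.
Mind the look-alikes: they are no part of the job. Leave any blue or yellow look-alike of the cap_inline alone.

How it is judged:
By the outcome, as a careful person would: the job done as asked, in the order asked, and still so for the second after the job is handed in, with the robot touching nothing.
It also fails if it takes over 128 s, if anything falls off the work surface, if the arm or the gripper's body presses on something with over 40 N, if the wrist force passes 120 N, or if a joint passes its speed limit or range.

## Working session

There is one attempt and no reset: what is moved stays moved. The work goes in short steps, Python scripts to look and compute and a tool call to move; the robot and the scene stay as the last step left them, time stands still between calls to the robot, and variables do not carry over. Pictures are saved under pics/ and viewed, about 12 in all and at most 16, crops included, and the job is handed in when it is done.

Besides the shell and the picture viewer there is one more tool, called after "Request:" in YAML: its name, and indented under it one key for each argument. send_rows: Moves the arm, as the interface text tells. Its arguments: {"type":"object","properties":{"travel":{"type":"array","items":{"type":"array","items":{"type":"number"}}},"spin":{"type":"array","items":{"type":"number"}},"gripper":{"type":"number"},"newtons":{"type":"number"}},"required":["travel","spin"]}

```bash
ls; mkdir -p pics
cat > h.py <<'E'
import numpy as np, cv2
from workcell import get_state, eyes, arm
def shot(n,tag):
    p,d=eyes.read_camera(n); np.savez(f'pics/{tag}.npz',p=p,d=d)
    cv2.imwrite(f'pics/{tag}.png',p[:,:,::-1]); return p,d
def back(n,d,u,v,z=None):
    m=eyes.camera_model(n);R=np.array(m['R']);t=np.array(m['t'])
    r=np.array([(u-m['cx'])/m['fx'],(v-m['cy'])/m['fy'],1.]);c=-R.T@t;w=R.T@r
    if z is None: return c+w*d[int(round(v)),int(round(u))]
    return c+w*(z-c[2])/w[2]
E
python3 - <<'E'
from h import *
print(get_state())
a,_=shot('top','top0');b,_=shot('side','side0')
for n in('top','side'):print(eyes.camera_model(n))
E
```

```text
pics
{'t': 0.0, 'joint_positions': array([ 9.72891889e-01,  1.59027688e-01,  1.59821724e+00, -2.14867707e-05,
        1.38619807e+00, -2.10083621e-01]), 'dq': array([ 0.00037681,  0.00040189, -0.00037247,  0.00052483,  0.00054218,
        0.00122918]), 'effort': array([ 2.38007546e-03, -3.85562253e+01, -3.22114277e+01,  7.01829814e-02,
        3.75953258e-02, -1.60695436e-04]), 'position': array([0.21710804, 0.53176493, 0.21363843]), 'orientation': array([-1.76946938,  1.56894586, -2.15728623]), 'wrist_force': array([ 0.20061944,  0.32981726, -0.09836544]), 'moment': array([-0.01215346, -0.0199578 ,  0.00846984]), 'opening': 1.0005237288644748}
{'fx': 363.5261269184733, 'fy': 363.5261269184733, 'cx': 257.63924607818353, 'cy': 192.21723416499657, 'R': array([[-0.07098928, -0.99746176,  0.00552727],
       [-0.97438692,  0.06815954, -0.21429979],
       [ 0.21337911, -0.02059869, -0.9767523 ]]), 't': array([0.02497627, 0.47975153, 1.0843137 ])}
{'fx': 371.9395523205989, 'fy': 371.9395523205989, 'cx': 253.08276342789017, 'cy': 187.3894287034252, 'R': array([[ 0.74014822, -0.67213747,  0.0202937 ],
       [-0.41962048, -0.48524132, -0.76711115],
       [ 0.52545149,  0.5592603 , -0.64119315]]), 't': array([-0.36919779,  0.24128959,  0.94697215])}
```

Run:
```python
import cv2
for n in('top','side'):
    a=cv2.imread(f'pics/{n}0.png');cv2.imwrite(f'pics/{n}0b.png',cv2.resize(a,(800,600),interpolation=cv2.INTER_CUBIC))
```

```text
(no output)
```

View pics/top0b.png

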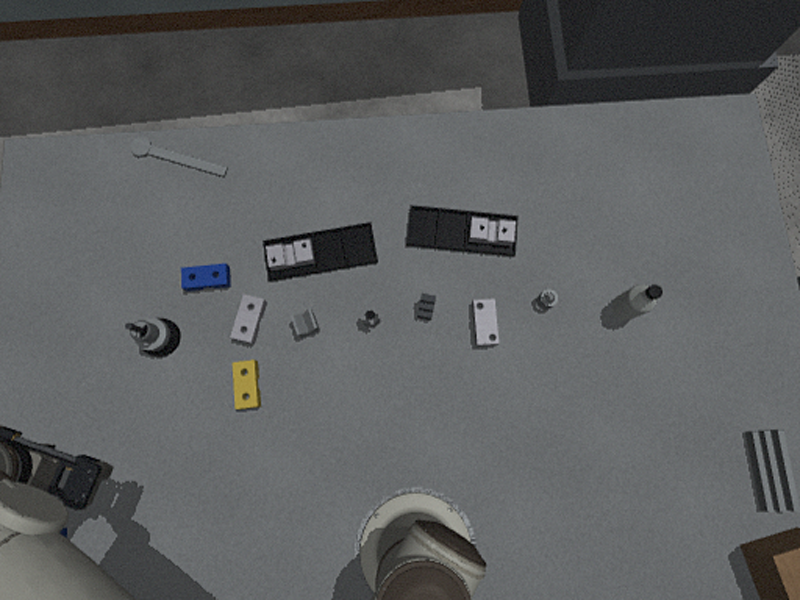

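View pics/side0b.png

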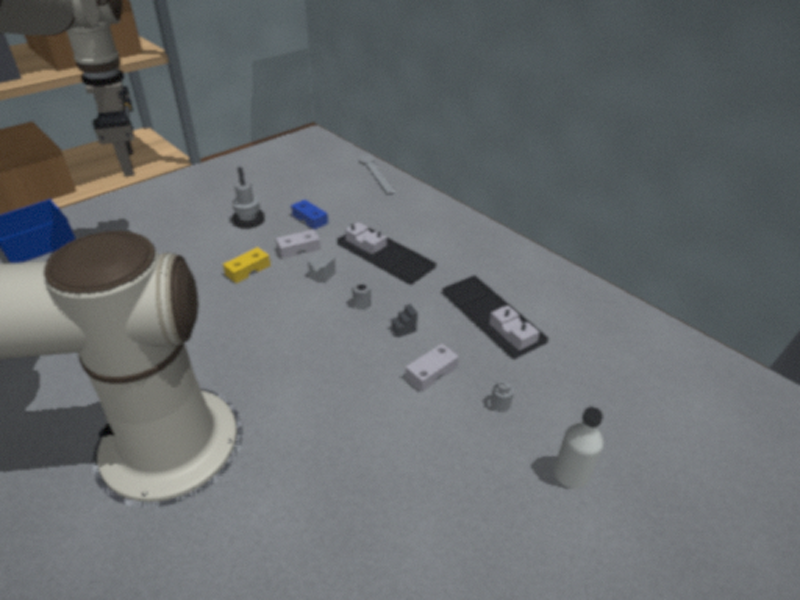

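Top view (800 px scale): there are two trays. The left one at (320,252) has diagonal pins at (274,260) and (305,243). The right one at (462,230) has in-line pins at (483,228) and (505,230).

Candidates:
- **Aluminium caps:** (247,320) looks in-line and (485,323) looks diagonal. The blue (205,276) and yellow (245,385) ones are look-alikes.
- **Small parts:** V-block (304,322), jack (370,320) or nut (547,298), step block (426,306).

I'll confirm these in an enlarged crop.

Run:
```python
import cv2,numpy as np
a=cv2.imread('pics/top0.png')[125:225,140:365]
a=cv2.convertScaleAbs(a,alpha=1.5)
a=cv2.resize(a,(800,356),interpolation=cv2.INTER_CUBIC)
b=cv2.imread('pics/side0.png')[135:265,170:350]
b=cv2.resize(cv2.convertScaleAbs(b,alpha=1.3),(338,244),interpolation=cv2.INTER_CUBIC)
c=np.zeros((600,800,3),np.uint8);c[:356]=a;c[356:,:338]=b
cv2.imwrite('pics/crop0.png',c)
```

```text
(no output)
```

View pics/crop0.png

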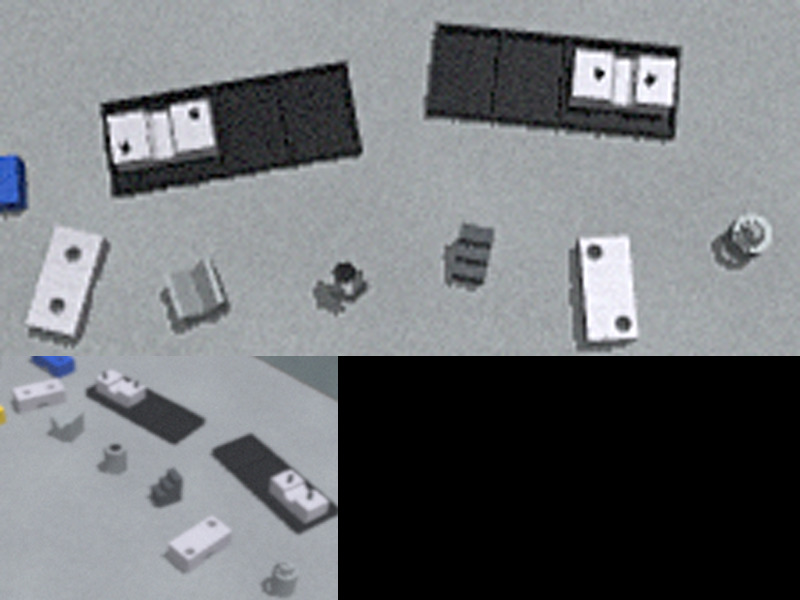

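The enlarged crop changes one identification. The part at crop (345,275), with the dark round bore, is the hex nut. The part at (745,235), with a bright round head over a neck, is the screw jack. The left cap's holes (72,253) and (57,305) are in line with its long axis, and the right cap's holes (595,250) and (623,323) are diagonal. Next I measure positions from both cameras' depth.

```bash
cat >> h.py <<'E'
def cloud(n,d):
    m=eyes.camera_model(n);R=np.array(m['R']);t=np.array(m['t'])
    v,u=np.mgrid[0:384,0:512];c=np.stack([(u-m['cx'])/m['fx']*d,(v-m['cy'])/m['fy']*d,d],-1)
    return (c-t)@R
def rect(P):
    (c,s,a)=cv2.minAreaRect((P[:,:2]*1000).astype(np.float32))
    if s[0]<s[1]: s=s[::-1];a+=90
    a=(a+90)%180-90
    return np.round(c,1),np.round(s,1),round(a,1)
E
python3 - <<'E'
from h import *
# approx by top pixel (800 scale -> 512)
obj=dict(capI=(247,320),capD=(485,323),vb=(304,322),nut=(370,320),step=(426,306),jack=(547,298),trayD=(320,252),trayI=(462,230),holder=(158,336),bottle=(645,297),blue=(205,276),yellow=(245,385))
z0={n:np.load(f'pics/{n}0.npz') for n in('top','side')}
C={n:cloud(n,z0[n]['d']) for n in z0}
for n in C:
    w=C[n][z0[n]['d']>0]; g=w[(abs(w[:,0]-.45)<.25)&(abs(w[:,1])<.35)&(abs(w[:,2])<.006)]; print(n,'table z mm',np.median(g[:,2])*1e3,g[:,2].std()*1e3)
for k,(u,v) in obj.items():
    p=back('top',None,u*.64,v*.64,.03)
    r=.14 if 'tray' in k else .065
    for n in C:
        w=C[n].reshape(-1,3);w=w[(np.hypot(w[:,0]-p[0],w[:,1]-p[1])<r)&(w[:,2]>(.006))]
        w=w[z0[n]['d'].ravel()[0]*0<1] if 0 else w
        if len(w)<10: print(k,n,len(w));continue
        zt=np.percentile(w[:,2],95 if 'tray' not in k else 97)
        t=w[abs(w[:,2]-zt)<.005]
        print(k,n,len(w),'ztop %.1f'%(zt*1e3),'top face',len(t),*rect(t),'all',*rect(w))
E
```

```text
top table z mm -0.8947785172476231 2.3446306982430194
side table z mm -0.5777219997030902 1.7644933998699988
capI top 449 ztop 31.9 top face 304 [471.2 308.5] [91.8 44.9] -18.4 all [471.1 308.5] [92.1 45.8] -18.1
capI side 311 ztop 30.8 top face 179 [470.  306.2] [92.8 52. ] -16.1 all [469.7 306.2] [93.7 52. ] -15.7
capD top 416 ztop 32.3 top face 291 [ 429.7 -173. ] [91.5 43.8] -1.8 all [ 429.8 -173.6] [92.  44.8] -1.0
capD side 542 ztop 31.3 top face 367 [ 429.7 -176.1] [94.4 46.6] -1.1 all [ 429.4 -176.1] [96.1 46.6] -0.9
vb top 215 ztop 44.7 top face 62 [452.5 192. ] [42.  41.3] 16.8 all [472. 195.] [85.2 45. ] 9.5
vb side 225 ztop 43.1 top face 58 [451.8 189.3] [46.2 45.1] 19.2 all [452.1 189.1] [46.6 45.6] 19.2
nut top 55 ztop 47.5 top face 29 [452.3  60.2] [27.3 17. ] -26.8 all [450.9  56.6] [27.5 27.1] 68.7
nut side 132 ztop 46.3 top face 28 [455.6  49.8] [28.7 26.4] 38.3 all [450.7  53. ] [32.4 30.7] -84.3
step top 148 ztop 51.0 top face 39 [483.5 -59.3] [28.8 13.8] 75.6 all [469.8 -55.4] [42.3 29.4] -14.8
step side 226 ztop 49.4 top face 41 [482.  -62.5] [30.5 14.6] 74.1 al
[... 820 characters left out ...]
[446.8 489.2] [15.5 10.7] 81.2 all [444.1 482.5] [77.7 63.2] -22.9
bottle top 486 ztop 149.5 top face 66 [ 443.8 -469.3] [25.  24.7] -44.3 all [ 462.7 -477.2] [96.2 54.9] -23.9
bottle side 1065 ztop 149.4 top face 102 [ 442.3 -472. ] [25.6 25. ] 65.2 all [ 435.7 -475.4] [54.7 44.1] -67.1
blue top 454 ztop 32.1 top face 300 [566.2 396.1] [91.6 44.9] -88.1 all [560.7 397. ] [97.6 73.6] 77.8
blue side 251 ztop 30.9 top face 137 [564.1 394.6] [95.1 46.2] -87.8 all [563.7 393.8] [99.5 48.1] 89.9
yellow top 469 ztop 32.1 top face 322 [338.5 314.7] [91.9 44.1] 2.4 all [338.5 315.2] [91.9 45.5] 3.4
yellow side 363 ztop 31.1 top face 210 [336.9 312.5] [95.  48.4] 2.2 all [337.1 311.8] [95.  49.7] 3.2
```

```bash
cat >> h.py <<'E'
from scipy.spatial.transform import Rotation as Ro
def go(x,y,z,jaw=None):
    """mm, jaw dir deg (mod 180): print travel (cm, tool axes) and spin from present pose"""
    s=get_state();R=Ro.from_euler('xyz',s['orientation']).as_matrix()
    d=R.T@(np.array([x,y,z])/1e3-s['position'])*100
    a=np.degrees(np.arctan2(R[1,1],R[0,1]));sp=0
    if jaw is not None: sp=-np.radians((jaw-a+90)%180-90)
    print('travel',np.round(d,2),'spin %.3f'%sp,'| jaw now %.1f q6 %.2f'%(a,s['joint_positions'][5]),'pos',np.round(s['position']*1e3,1),'F',np.round(s['wrist_force'],1),'open %.3f t %.1f'%(s['opening'],s['t']))
E
python3 - <<'E'
from h import *
z0={n:np.load(f'pics/{n}0.npz') for n in('top','side')}
C={n:cloud(n,z0[n]['d']) for n in z0}
def sel(n,x,y,r,lo,hi):
    w=C[n].reshape(-1,3);return w[(np.hypot(w[:,0]-x,w[:,1]-y)<r)&(w[:,2]>lo)&(w[:,2]<hi)]
p=back('top',None,289*.64,254*.64,.034);print(p)
for n in C:
    w=sel(n,p[0],p[1],.065,.026,.042);print('clampD',n,len(w),*rect(w), np.median(w[:,2]))
    w=sel(n,.467,-.307,.04,.012,.07);print('jack',n,len(w),*rect(w))
    w=sel(n,.467,-.307,.04,.047,.07);print('jackhead',n,len(w),*rect(w),np.median(w[:,2]))
    w=sel(n,.452,.19,.045,.012,.07);print('vb',n,len(w),*rect(w))
    w=sel(n,.634,-.148,.14,.008,.02);print('trayI',n,len(w),*rect(w))
s=get_state();print(Ro.from_euler('xyz',s['orientation']).as_matrix().round(3))
go(470.5,307.5,100,72.8)
E
```

```text
[0.59845605 0.21801195 0.034     ]
clampD top 298 [601.6 219.4] [93.7 45.7] -82.8 0.033006723126067554
jack top 104 [ 468.4 -304.3] [34.9 33.5] -1.7
jackhead top 4 [ 461.5 -298.7] [21.8  6.3] 46.5 0.05205568742542366
vb top 208 [453.3 192.4] [43.4 42. ] 17.2
trayI top 414 [ 634.3 -146.4] [232.4  90.8] 80.3
clampD side 170 [599.4 216.7] [95.8 47.4] -85.2 0.03222003142904081
jack side 181 [ 466. -308.] [35.9 35.9] 7.2
jackhead side 18 [ 460.5 -312.4] [23.9 10.6] -57.2 0.049847253764060545
vb side 200 [452.1 189.1] [46.6 45.6] 19.2
trayI side 444 [ 632.1 -149.4] [234.7  92.2] 80.1
[[-0.001  0.378  0.926]
 [-0.001  0.926 -0.378]
 [-1.    -0.002 -0.   ]]
travel [ 11.38 -11.17  31.94] spin -0.088 | jaw now 67.8 q6 -0.21 pos [217.1 531.8 213.7] F [-0.1  0.9 -0. ] open 1.001 t 0.1
```

Request:
send_rows:
  travel:
    - [0,-1.3,3.8]
    - [0,-2.6,7.6]
    - [0,-3.9,11.4]
    - [0,-5.2,15.2]
    - [0,-6.5,19]
  spin: [0,0,0,0,0]
  gripper: 1
  newtons: 40

```text
t: 0.52
position: [0.3695, 0.3988, 0.2142]
orientation: [-2.237, 1.57, -2.624]
wrist_force: [-0.5, 0.4, 1.0]
opening: 0.998
```

Request:
send_rows:
  travel:
    - [1,-1.2,3.2]
    - [3,-2.4,6.4]
    - [5,-3.6,9.6]
    - [7.5,-4.7,12.9]
    - [10.4,-4.7,12.9]
  spin: [-0.02,-0.04,-0.06,-0.088,-0.088]

```text
t: 0.93
position: [0.4754, 0.3045, 0.1109]
orientation: [0.265, 1.566, -0.038]
wrist_force: [0.7, 0.6, -0.5]
opening: 1.004
```

Request:
send_rows:
  travel:
    - [0,0,0]
    - [0,0,0]
  spin: [0,0]

```text
t: 1.1
position: [0.4686, 0.3073, 0.1089]
orientation: [-2.536, 1.566, -2.836]
wrist_force: [-0.6, -0.7, 1.2]
opening: 1.0
```

```bash
python3 -c "
from h import *
go(470.6,307.3,6,72.5)"
```

```text
travel [10.29  0.09  0.23] spin 0.005 | jaw now 72.8 q6 -0.91 pos [468.6 307.3 108.9] F [-0.6 -0.7  1.2] open 1.000 t 1.1
```

Request:
send_rows:
  travel:
    - [3,0.1,0.2]
    - [6,0.1,0.2]
    - [8.5,0.1,0.2]
    - [10.2,0.1,0.2]
    - [10.2,0.1,0.2]
  spin: [0,0,0,0,0]

```text
t: 1.52
position: [0.4701, 0.3087, 0.0069]
orientation: [-2.513, 1.566, -2.811]
wrist_force: [-0.7, -0.3, 0.3]
opening: 0.999
```

Request:
send_rows:
  travel:
    - [0,0,0]
    - [0,0,0]
    - [0,0,0]
    - [0,0,0]
    - [0,0,0]
  spin: [0,0,0,0,0]
  gripper: 0.3

```text
t: 1.93
position: [0.4735, 0.3088, 0.01]
orientation: [0.677, 1.569, 0.377]
wrist_force: [-0.4, 0.3, 0.3]
opening: 0.658
```

Request:
send_rows:
  travel:
    - [0,0,0]
    - [0,0,0]
    - [0,0,0]
    - [0,0,0]
  spin: [0,0,0,0]

```text
t: 2.27
position: [0.4727, 0.308, 0.0088]
orientation: [-1.596, 1.57, -1.896]
wrist_force: [-1.2, -2.1, 3.5]
opening: 0.482
```

```bash
python3 -c "
from h import *
go(622.5,-208.4,140,-10.4)"
```

```text
travel [-13.09 -44.92  29.57] spin 1.453 | jaw now 72.8 q6 -0.91 pos [472.7 308.    8.8] F [-1.2 -2.1  3.5] open 0.482 t 2.3
```

Request:
send_rows:
  travel:
    - [-2,0,0]
    - [-5,0,0]
    - [-8,0,0]
    - [-11,0,0]
    - [-13,0,0]
  spin: [0,0,0,0,0]

```text
t: 2.68
position: [0.473, 0.3087, 0.1407]
orientation: [0.869, 1.569, 0.569]
wrist_force: [0.7, 0.8, -3.0]
opening: 0.473
```

Request:
send_rows:
  travel:
    - [0,-2,1.3]
    - [0,-5,3.3]
    - [0,-8,5.3]
    - [0,-11,7.2]
    - [0,-14,9.2]
  spin: [0,0,0,0,0]

```text
t: 3.1
position: [0.5184, 0.1461, 0.1375]
orientation: [-3.01, 1.569, 2.974]
wrist_force: [0.3, -0.0, -4.1]
opening: 0.477
```

Request:
send_rows:
  travel:
    - [0,-3,2]
    - [0,-6,4]
    - [0,-9,6]
    - [0,-12,8]
    - [0,-15,10]
  spin: [0,0,0,0,0]

```text
t: 3.52
position: [0.5698, -0.0269, 0.1374]
orientation: [2.941, 1.569, 2.641]
wrist_force: [0.5, 0.3, -2.8]
opening: 0.478
```

Request:
send_rows:
  travel:
    - [0,-3.3,2.2]
    - [0,-6.6,4.4]
    - [0,-9.9,6.6]
    - [0,-13.2,8.6]
    - [0,-15.9,10.4]
  spin: [0,0,0,0,0]

```text
t: 3.93
position: [0.6223, -0.2105, 0.1371]
orientation: [3.008, 1.569, 2.707]
wrist_force: [-0.2, -0.2, -3.7]
opening: 0.475
```

Request:
send_rows:
  travel:
    - [0,0,0]
    - [0,0,0]
    - [0,0,0]
    - [0,0,0]
    - [0,0,0]
  spin: [0.12,0.24,0.36,0.48,0.6]

```text
t: 4.35
position: [0.622, -0.2076, 0.1369]
orientation: [-2.899, 1.568, 2.478]
wrist_force: [0.2, 0.0, -2.5]
opening: 0.472
```

Request:
send_rows:
  travel:
    - [0,0,0]
    - [0,0,0]
    - [0,0,0]
    - [0,0,0]
    - [0,0,0]
  spin: [0.12,0.24,0.36,0.48,0.6]

```text
t: 4.77
position: [0.622, -0.2075, 0.137]
orientation: [-2.276, 1.568, 2.502]
wrist_force: [0.2, 0.5, -3.6]
opening: 0.471
```

Request:
send_rows:
  travel:
    - [0,0,0]
    - [0,0,0]
    - [0,0,0]
    - [0,0,0]
    - [0,0,0]
  spin: [0.12,0.253,0.253,0.253,0.253]

```text
t: 5.18
position: [0.6224, -0.2078, 0.1378]
orientation: [-1.994, 1.57, 2.54]
wrist_force: [-0.1, -0.2, -3.0]
opening: 0.475
```

```bash
python3 -c "
from h import *
go(622.5,-208.4,60,-10.4)
a,d=shot('side','s1');b,e=shot('top','t1')
c=np.hstack([cv2.resize(x[100:260,200:400],(400,320),interpolation=cv2.INTER_CUBIC) for x in (a,b)])
c=np.clip(c*1.3,0,255).astype(np.uint8)
cv2.imwrite('pics/c1.png',c[:,:,::-1])
for n,dd in(('top',e),('side',d)):
  w=cloud(n,dd).reshape(-1,3)
  w=w[(np.hypot(w[:,0]-.6225,w[:,1]+.208)<.07)&(w[:,2]>.14)&(w[:,2]<.18)];print(n,len(w),rect(w) if len(w)>9 else '')
"
```

```text
travel [7.78 0.02 0.06] spin 0.003 | jaw now -10.3 q6 -0.33 pos [ 622.4 -207.8  137.8] F [-0.1 -0.2 -3. ] open 0.475 t 5.2
top 0 
side 463 (array([ 619.8, -212.5]), array([87.5, 73.8]), 59.4)
```

View pics/c1.png

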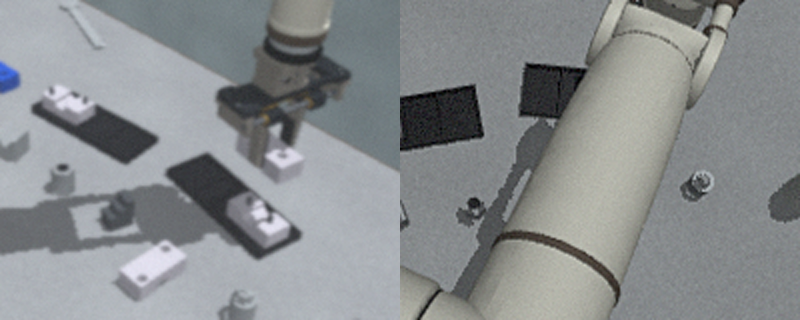

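The side view (left half) shows the cap held level above the right clamp at (265,215), lined up with its pins. The arm hides this area from the top camera. Next I descend.

Request:
send_rows:
  travel:
    - [2,0,0.2]
    - [4,0,0.2]
    - [6,0,0.2]
    - [7.2,0,0.2]
    - [7.2,0,0.2]
  spin: [0,0,0,0,0]

```text
t: 5.7
position: [0.6201, -0.2087, 0.0628]
orientation: [-1.896, 1.564, 2.635]
wrist_force: [-0.3, 1.3, -4.0]
opening: 0.47
```

Request:
send_rows:
  travel:
    - [0.3,0,0]
    - [0.6,0,0]
    - [0.9,0,0]
    - [1.2,0,0]
    - [1.2,0,0]
  spin: [0,0,0,0,0]

```text
t: 6.12
position: [0.6224, -0.21, 0.0546]
orientation: [0.283, 1.571, -1.47]
wrist_force: [-0.9, 0.2, -4.2]
opening: 0.473
```

Request:
send_rows:
  travel:
    - [0.2,0,0]
    - [0.4,0,0]
    - [0.6,0,0]
    - [0.8,0,0]
    - [0.8,0,0]
  spin: [0,0,0,0,0]

```text
t: 6.53
position: [0.6221, -0.2098, 0.046]
orientation: [-1.858, 1.57, 2.672]
wrist_force: [0.3, 0.3, -3.0]
opening: 0.475
```

Request:
send_rows:
  travel:
    - [0.1,0,0]
    - [0.2,0,0]
    - [0.3,0,0]
    - [0.3,0,0]
  spin: [0,0,0,0]

```text
t: 6.87
position: [0.6223, -0.21, 0.0434]
orientation: [-1.871, 1.57, 2.659]
wrist_force: [0.1, 0.1, -4.7]
opening: 0.474
```

Request:
send_rows:
  travel:
    - [0.1,0,0]
    - [0.2,0,0]
    - [0.2,0,0]
  spin: [0,0,0]

```text
t: 7.12
position: [0.6226, -0.2101, 0.0429]
orientation: [-0.175, 1.571, -1.928]
wrist_force: [-3.6, 1.7, 4.2]
opening: 0.473
```

Request:
send_rows:
  travel:
    - [0.1,0,0]
    - [0.1,0,0]
    - [0.1,0,0]
  spin: [0,0,0]

```text
t: 7.37
position: [0.6226, -0.2101, 0.0428]
orientation: [-0.752, 1.57, -2.505]
wrist_force: [-6.2, 2.4, 11.0]
opening: 0.473
```

Request:
send_rows:
  travel:
    - [0,0,0]
    - [0,0,0]
    - [0,0,0]
    - [0,0,0]
    - [0,0,0]
  spin: [0,0,0,0,0]
  gripper: 0.85

```text
t: 7.78
position: [0.6225, -0.2101, 0.0404]
orientation: [1.201, 1.571, -0.552]
wrist_force: [-0.7, -0.3, -0.6]
opening: 0.817
```

Request:
send_rows:
  travel:
    - [-2,0,0]
    - [-4,0,0]
    - [-6,0,0]
    - [-8,0,0]
    - [-8,0,0]
  spin: [0,0,0,0,0]

```text
t: 8.2
position: [0.6252, -0.2115, 0.1256]
orientation: [1.255, 1.562, -0.498]
wrist_force: [0.3, -0.5, 1.5]
opening: 0.848
```

```bash
python3 -c "
from h import *
go(429.5,-174.8,120,88.8)
d=shot('side','s2')[1]
w=cloud('side',d).reshape(-1,3)
w=w[(np.hypot(w[:,0]-.6225,w[:,1]+.209)<.065)&(w[:,2]>.05)&(w[:,2]<.075)];print(len(w),rect(w),np.median(w[:,2]))
"
```

```text
travel [  0.4  -19.92  -0.07] spin 1.410 | jaw now -10.4 q6 -0.33 pos [ 625.2 -211.5  125.6] F [ 0.3 -0.5  1.5] open 0.848 t 8.2
397 (array([ 623. , -208.8]), array([94.6, 47.1]), 79.1) 0.062363098837190864
```

Request:
send_rows:
  travel:
    - [0,-4,0]
    - [0,-8,0]
    - [0,-12,0]
    - [0,-16,0]
    - [0,-19.8,-0.1]
  spin: [0,0,0,0,0]
  gripper: 1

```text
t: 8.67
position: [0.4249, -0.1718, 0.1182]
orientation: [-1.979, 1.567, 2.551]
wrist_force: [-0.9, 0.1, 0.1]
opening: 1.0
```

Request:
send_rows:
  travel:
    - [0,0,0]
    - [0,0,0]
    - [0,0,0]
    - [0,0,0]
    - [0,0,0]
  spin: [0.12,0.24,0.36,0.48,0.6]

```text
t: 9.08
position: [0.4269, -0.1726, 0.1189]
orientation: [-1.433, 1.568, 2.491]
wrist_force: [0.1, -0.4, 0.4]
opening: 1.006
```

Request:
send_rows:
  travel:
    - [0,0,0]
    - [0,0,0]
    - [0,0,0]
    - [0,0,0]
    - [0,0,0]
  spin: [0.12,0.24,0.36,0.48,0.6]

```text
t: 9.5
position: [0.4269, -0.1725, 0.1187]
orientation: [-0.832, 1.568, 2.493]
wrist_force: [-0.6, -0.1, -0.0]
opening: 1.002
```

Request:
send_rows:
  travel:
    - [0,0,0]
    - [0,0,0]
    - [0,0,0]
    - [0,0,0]
    - [0,0,0]
  spin: [0.11,0.21,0.21,0.21,0.21]

```text
t: 9.92
position: [0.4274, -0.1729, 0.1197]
orientation: [-0.626, 1.569, 2.496]
wrist_force: [0.4, 0.5, 0.0]
opening: 0.997
```

```bash
python3 -c "
from h import *
go(429.5,-174.8,6,88.8)"
```

```text
travel [11.37  0.2  -0.22] spin 0.002 | jaw now -91.1 q6 0.94 pos [ 427.4 -172.9  119.7] F [0.4 0.5 0. ] open 0.997 t 9.9
```

Request:
send_rows:
  travel:
    - [3,0.2,-0.2]
    - [6,0.2,-0.2]
    - [9,0.2,-0.2]
    - [11.2,0.2,-0.2]
    - [11.2,0.2,-0.2]
  spin: [0,0,0,0,0]

```text
t: 10.33
position: [0.4261, -0.1725, 0.004]
orientation: [-0.625, 1.561, 2.497]
wrist_force: [-0.1, 0.6, -0.7]
opening: 0.999
```

Request:
send_rows:
  travel:
    - [0,0,0]
    - [0,0,0]
    - [0,0,0]
    - [0,0,0]
    - [0,0,0]
  spin: [0,0,0,0,0]
  gripper: 0.3

```text
t: 10.75
position: [0.4308, -0.1759, 0.0099]
orientation: [2.512, 1.568, -0.651]
wrist_force: [-1.0, -0.3, 0.7]
opening: 0.659
```

Request:
send_rows:
  travel:
    - [0,0,0]
    - [0,0,0]
    - [0,0,0]
    - [0,0,0]
    - [0,0,0]
  spin: [0,0,0,0,0]

```text
t: 11.17
position: [0.4301, -0.1752, 0.0089]
orientation: [-2.697, 1.571, 0.424]
wrist_force: [-0.9, 1.2, 3.7]
opening: 0.474
```

Request:
send_rows:
  travel:
    - [-2,0,0]
    - [-5,0,0]
    - [-8,0,0]
    - [-11,0,0]
    - [-13,0,0]
  spin: [0,0,0,0,0]

```text
t: 11.58
position: [0.4302, -0.1756, 0.1406]
orientation: [2.388, 1.569, -0.775]
wrist_force: [-0.6, -0.2, -3.8]
opening: 0.477
```

```bash
python3 -c "
from h import *
go(600.5,218,140,6.5)"
```

```text
travel [ 3.000e-02 -3.971e+01 -1.620e+01] spin 1.436 | jaw now -91.2 q6 0.94 pos [ 430.2 -175.6  140.6] F [-0.6 -0.2 -3.8] open 0.477 t 11.6
```

Request:
send_rows:
  travel:
    - [0,-2,-0.8]
    - [0,-4.8,-2]
    - [0,-7.6,-3.1]
    - [0,-10.4,-4.2]
    - [0,-13.2,-5.4]
  spin: [0,0,0,0,0]

```text
t: 12.0
position: [0.4861, -0.043, 0.1375]
orientation: [-0.133, 1.569, 2.987]
wrist_force: [0.7, -0.0, -3.9]
opening: 0.473
```

Request:
send_rows:
  travel:
    - [0,-2.6,-1.1]
    - [0,-5.2,-2.2]
    - [0,-7.9,-3.2]
    - [0,-10.6,-4.3]
    - [0,-13.2,-5.4]
  spin: [0,0,0,0,0]

```text
t: 12.42
position: [0.5429, 0.0879, 0.1373]
orientation: [0.08, 1.569, -3.083]
wrist_force: [0.7, 0.1, -3.7]
opening: 0.474
```

Request:
send_rows:
  travel:
    - [0,-2.7,-1.1]
    - [0,-5.4,-2.2]
    - [0,-8.1,-3.3]
    - [0,-10.8,-4.4]
    - [0,-13.3,-5.4]
  spin: [0,0,0,0,0]

```text
t: 12.83
position: [0.5998, 0.2196, 0.137]
orientation: [0.246, 1.568, -2.917]
wrist_force: [0.3, 0.0, -3.1]
opening: 0.475
```

Request:
send_rows:
  travel:
    - [0,0,0]
    - [0,0,0]
    - [0,0,0]
    - [0,0,0]
    - [0,0,0]
  spin: [-0.12,-0.24,-0.36,-0.48,-0.6]

```text
t: 13.25
position: [0.5993, 0.218, 0.1368]
orientation: [-0.31, 1.568, -2.867]
wrist_force: [-0.0, 0.6, -3.8]
opening: 0.476
```

Request:
send_rows:
  travel:
    - [0,0,0]
    - [0,0,0]
    - [0,0,0]
    - [0,0,0]
    - [0,0,0]
  spin: [-0.12,-0.24,-0.36,-0.48,-0.6]

```text
t: 13.67
position: [0.5993, 0.2179, 0.1369]
orientation: [-0.921, 1.568, -2.878]
wrist_force: [0.2, -0.8, -3.2]
opening: 0.475
```

Request:
send_rows:
  travel:
    - [0,0,0]
    - [0,0,0]
    - [0,0,0]
    - [0,0,0]
    - [0,0,0]
  spin: [-0.12,-0.24,-0.36,-0.45,-0.506]

```text
t: 14.08
position: [0.5993, 0.2179, 0.1369]
orientation: [-1.424, 1.568, -2.877]
wrist_force: [0.3, -0.1, -3.8]
opening: 0.482
```

Request:
send_rows:
  travel:
    - [0,0,0]
    - [0,0,0]
  spin: [0,0]

```text
t: 14.25
position: [0.5995, 0.218, 0.1373]
orientation: [-1.432, 1.569, -2.891]
wrist_force: [-0.4, -0.1, -2.7]
opening: 0.475
```

```bash
python3 -c "
from h import *
go(600.5,218,64,6.5)
a,d=shot('side','s3')
x=a[100:220,140:330];cv2.imwrite('pics/c3.png',np.clip(cv2.resize(x,(760,480),interpolation=cv2.INTER_CUBIC)[:,:,::-1]*1.3,0,255).astype(np.uint8))
t=np.load('pics/t1.npz')['d']  # tray D yaw, unobstructed? 
for n,dd in(('top',np.load('pics/top0.npz')['d']),('side',np.load('pics/side0.npz')['d'])):
  w=cloud(n,dd).reshape(-1,3);w=w[(abs(w[:,0]-.607)<.075)&(abs(w[:,1]-.157)<.135)&(w[:,2]>.008)&(w[:,2]<.02)]
  print(n,len(w),rect(w))
"
```

```text
travel [7.33 0.11 0.01] spin -0.001 | jaw now 6.4 q6 0.05 pos [599.5 218.  137.3] F [-0.4 -0.1 -2.7] open 0.475 t 14.2
top 410 (array([608.6, 158. ]), array([232.3,  90.7]), -83.6)
side 330 (array([607.2, 154.6]), array([235.9,  95.1]), -83.2)
```

View pics/c3.png

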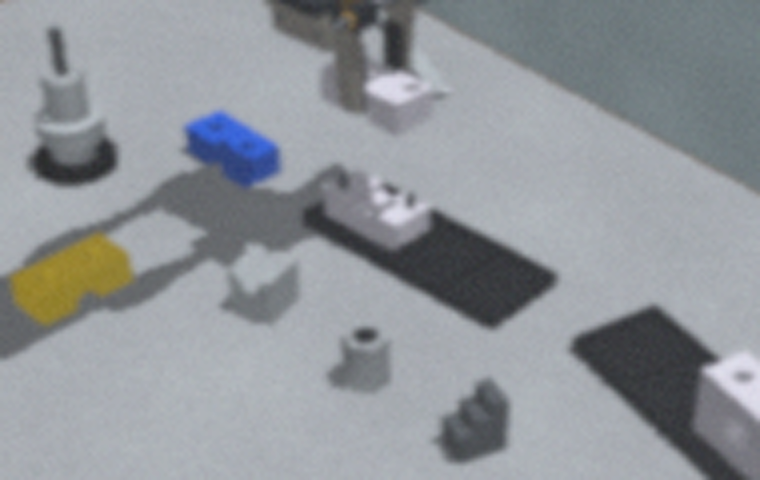

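The cap is held above the left clamp, at crop (400,100) over (375,200). Everything else is undisturbed.

Request:
send_rows:
  travel:
    - [2,0.1,0]
    - [4,0.1,0]
    - [6,0.1,0]
    - [7.4,0.1,0]
    - [7.4,0.1,0]
  spin: [0,0,0,0,0]

```text
t: 14.72
position: [0.5982, 0.2178, 0.0603]
orientation: [-1.511, 1.563, -2.969]
wrist_force: [-0.8, 0.3, -3.8]
opening: 0.472
```

Request:
send_rows:
  travel:
    - [0.3,0,0]
    - [0.6,0,0]
    - [0.9,0,0]
    - [1.0,0,0]
    - [1.0,0,0]
  spin: [0,0,0,0,0]

```text
t: 15.13
position: [0.6015, 0.2184, 0.055]
orientation: [1.574, 1.57, 0.117]
wrist_force: [-0.7, -1.1, -3.1]
opening: 0.474
```

Request:
send_rows:
  travel:
    - [0.1,0,0]
    - [0.2,0,0]
    - [0.3,0,0]
    - [0.4,0,0]
    - [0.4,0,0]
  spin: [0,0,0,0,0]

```text
t: 15.55
position: [0.6011, 0.2183, 0.0503]
orientation: [-1.502, 1.57, -2.959]
wrist_force: [-0.0, -0.0, -2.8]
opening: 0.472
```

Base is about 8 mm below the pin tops with no contact force, so I continue down.

Request:
send_rows:
  travel:
    - [0.2,0,0]
    - [0.4,0,0]
    - [0.6,0,0]
    - [0.7,0,0]
    - [0.7,0,0]
  spin: [0,0,0,0,0]

```text
t: 15.97
position: [0.601, 0.2183, 0.0432]
orientation: [-1.47, 1.57, -2.927]
wrist_force: [0.4, -0.2, -3.0]
opening: 0.48
```

Request:
send_rows:
  travel:
    - [0.1,0,0]
    - [0.2,0,0]
    - [0.2,0,0]
  spin: [0,0,0]

```text
t: 16.22
position: [0.6013, 0.2184, 0.043]
orientation: [-0.824, 1.57, -2.28]
wrist_force: [-3.7, -0.7, 5.7]
opening: 0.477
```

Seating contact came at the expected height (43 mm). I release, rise, and check.

Request:
send_rows:
  travel:
    - [0.1,0,0]
    - [0.1,0,0]
  spin: [0,0]

```text
t: 16.38
position: [0.6013, 0.2183, 0.043]
orientation: [-0.883, 1.57, -2.34]
wrist_force: [-6.7, -1.5, 11.1]
opening: 0.475
```

Request:
send_rows:
  travel:
    - [0,0,0]
    - [0,0,0]
    - [0,0,0]
    - [0,0,0]
    - [0,0,0]
  spin: [0,0,0,0,0]
  gripper: 0.85

```text
t: 16.8
position: [0.6013, 0.2183, 0.0405]
orientation: [1.661, 1.571, 0.204]
wrist_force: [0.1, 0.1, -0.3]
opening: 0.813
```

Request:
send_rows:
  travel:
    - [-2,0,0]
    - [-4,0,0]
    - [-6,0,0]
    - [-8,0,0]
    - [-8,0,0]
  spin: [0,0,0,0,0]

```text
t: 17.22
position: [0.6043, 0.2189, 0.1255]
orientation: [1.623, 1.562, 0.166]
wrist_force: [0.1, 0.2, 1.0]
opening: 0.852
```

```bash
python3 -c "
from h import *
go(452.7,190.9,120,108)
d=shot('side','s4')[1]
w=cloud('side',d).reshape(-1,3)
w=w[(np.hypot(w[:,0]-.6005,w[:,1]-.2175)<.065)&(w[:,2]>.05)&(w[:,2]<.075)];print(len(w),rect(w),np.median(w[:,2]))
"
```

```text
travel [  0.42 -15.39   1.06] spin 1.371 | jaw now 6.5 q6 0.05 pos [604.3 218.9 125.5] F [0.1 0.2 1. ] open 0.852 t 17.2
244 (array([601.9, 212.9]), array([94.3, 49.3]), -82.9) 0.06154370513090666
```

Request:
send_rows:
  travel:
    - [0,-4,0.3]
    - [0,-8,0.6]
    - [0,-12,0.9]
    - [0,-15.1,1.1]
    - [0,-15.1,1.1]
  spin: [0,0,0,0,0]
  gripper: 1

```text
t: 17.68
position: [0.4442, 0.1894, 0.1161]
orientation: [-1.535, 1.56, -2.991]
wrist_force: [-0.2, -0.9, -0.2]
opening: 0.998
```

Request:
send_rows:
  travel:
    - [0,0,0]
    - [0,0,0]
    - [0,0,0]
    - [0,0,0]
    - [0,0,0]
  spin: [0.12,0.24,0.36,0.48,0.6]

```text
t: 18.1
position: [0.4523, 0.1902, 0.1192]
orientation: [-0.934, 1.569, -2.997]
wrist_force: [0.3, 0.0, -0.7]
opening: 0.998
```

Request:
send_rows:
  travel:
    - [0,0,0]
    - [0,0,0]
    - [0,0,0]
    - [0,0,0]
    - [0,0,0]
  spin: [0.12,0.24,0.36,0.48,0.6]

```text
t: 18.52
position: [0.4523, 0.1901, 0.1192]
orientation: [-0.333, 1.569, -2.996]
wrist_force: [0.2, -0.6, 0.6]
opening: 1.0
```

Request:
send_rows:
  travel:
    - [0,0,0]
    - [0,0,0]
    - [0,0,0]
    - [0,0,0]
  spin: [0.11,0.171,0.171,0.171]

```text
t: 18.85
position: [0.4523, 0.1901, 0.1196]
orientation: [-0.156, 1.569, -2.982]
wrist_force: [0.6, 0.2, -0.0]
opening: 1.0
```

```bash
python3 -c "
from h import *
go(452.7,190.9,13,108)"
```

```text
travel [10.66 -0.06 -0.08] spin 0.001 | jaw now -71.9 q6 1.41 pos [452.3 190.1 119.6] F [ 0.6  0.2 -0. ] open 1.000 t 18.9
```

Request:
send_rows:
  travel:
    - [3,0,0]
    - [6,0,0]
    - [9,0,0]
    - [10.7,0,0]
    - [10.7,0,0]
  spin: [0,0,0,0,0]

```text
t: 19.27
position: [0.4484, 0.1895, 0.0091]
orientation: [-0.16, 1.562, -2.986]
wrist_force: [0.3, -0.5, 0.5]
opening: 1.0
```

Request:
send_rows:
  travel:
    - [0,0,0]
    - [0,0,0]
    - [0,0,0]
    - [0,0,0]
    - [0,0,0]
  spin: [0,0,0,0,0]
  gripper: 0.3

```text
t: 19.68
position: [0.4535, 0.1904, 0.0148]
orientation: [2.98, 1.568, 0.152]
wrist_force: [-0.2, 0.3, 0.6]
opening: 0.662
```

Request:
send_rows:
  travel:
    - [0,0,0]
    - [0,0,0]
    - [0,0,0]
    - [0,0,0]
    - [0,0,0]
  spin: [0,0,0,0,0]

```text
t: 20.1
position: [0.4524, 0.1907, 0.0139]
orientation: [-1.653, 1.57, 1.802]
wrist_force: [-2.4, 2.2, 4.5]
opening: 0.451
```

Request:
send_rows:
  travel:
    - [-2,0,0]
    - [-5,0,0]
    - [-8,0,0]
    - [-11,0,0]
    - [-12,0,0]
  spin: [0,0,0,0,0]

```text
t: 20.52
position: [0.4546, 0.1903, 0.1372]
orientation: [2.863, 1.565, 0.036]
wrist_force: [0.6, -0.1, -3.1]
opening: 0.454
```

```bash
python3 -c "
from h import *
go(637.1,-127,130,169.9)"
```

```text
travel [ 0.82 35.81 -7.55] spin -1.081 | jaw now -72.0 q6 1.41 pos [454.6 190.3 137.2] F [ 0.6 -0.1 -3.1] open 0.454 t 20.5
```

Request:
send_rows:
  travel:
    - [0,2,-0.4]
    - [0,4.6,-1]
    - [0,7.2,-1.5]
    - [0,9.8,-2]
    - [0,12,-2.5]
  spin: [0,0,0,0,0]

```text
t: 20.93
position: [0.5127, 0.0821, 0.1314]
orientation: [-0.069, 1.568, -2.897]
wrist_force: [0.2, -0.1, -5.2]
opening: 0.456
```

Request:
send_rows:
  travel:
    - [0,2.4,-0.5]
    - [0,4.8,-1]
    - [0,7.2,-1.5]
    - [0,9.6,-2]
    - [0,12,-2.5]
  spin: [0,0,0,0,0]

```text
t: 21.35
position: [0.5732, -0.0237, 0.131]
orientation: [-0.409, 1.567, 3.046]
wrist_force: [-0.9, -0.4, -3.9]
opening: 0.454
```

Request:
send_rows:
  travel:
    - [0,2.4,-0.5]
    - [0,4.8,-1]
    - [0,7.2,-1.5]
    - [0,9.6,-2]
    - [0,11.8,-2.5]
  spin: [0,0,0,0,0]

```text
t: 21.77
position: [0.6335, -0.1284, 0.1306]
orientation: [-0.503, 1.567, 2.952]
wrist_force: [0.1, -0.3, -4.9]
opening: 0.452
```

Request:
send_rows:
  travel:
    - [0,0,0]
    - [0,0,0]
    - [0,0,0]
    - [0,0,0]
    - [0,0,0]
  spin: [-0.11,-0.22,-0.33,-0.44,-0.55]

```text
t: 22.18
position: [0.6329, -0.127, 0.1305]
orientation: [-1.115, 1.567, 2.896]
wrist_force: [0.4, 0.4, -4.5]
opening: 0.455
```

Request:
send_rows:
  travel:
    - [0,0,0]
    - [0,0,0]
    - [0,0,0]
    - [0,0,0]
    - [0,0,0]
  spin: [-0.11,-0.22,-0.33,-0.44,-0.531]

```text
t: 22.6
position: [0.6329, -0.1269, 0.1306]
orientation: [-1.641, 1.567, 2.901]
wrist_force: [0.3, -0.1, -5.0]
opening: 0.457
```

Request:
send_rows:
  travel:
    - [0,0,0]
    - [0,0,0]
  spin: [0,0]

```text
t: 22.77
position: [0.6333, -0.1269, 0.1314]
orientation: [-1.679, 1.568, 2.855]
wrist_force: [-0.1, 0.8, -5.5]
opening: 0.451
```

```bash
python3 -c "
from h import *
go(637.1,-127,18,169.9)"
```

```text
travel [11.34  0.41 -0.06] spin -0.002 | jaw now -10.2 q6 -0.21 pos [ 633.3 -126.9  131.4] F [-0.1  0.8 -5.5] open 0.451 t 22.8
```

Request:
send_rows:
  travel:
    - [3,0.4,0]
    - [6,0.4,0]
    - [8.5,0.4,0]
    - [10.3,0.4,0]
    - [10.3,0.4,0]
  spin: [0,0,0,0,0]

```text
t: 23.18
position: [0.6337, -0.1262, 0.0242]
orientation: [-1.749, 1.56, 2.785]
wrist_force: [-1.2, 1.1, -5.5]
opening: 0.455
```

Request:
send_rows:
  travel:
    - [0.3,0,0]
    - [0.5,0,0]
    - [0.7,0,0]
    - [0.9,0,0]
    - [0.9,0,0]
  spin: [0,0,0,0,0]

```text
t: 23.6
position: [0.6387, -0.1281, 0.0224]
orientation: [1.332, 1.569, -0.415]
wrist_force: [-0.9, -0.3, -4.7]
opening: 0.455
```

Request:
send_rows:
  travel:
    - [0.1,0,0]
    - [0.2,0,0]
    - [0.2,0,0]
    - [0.2,0,0]
  spin: [0,0,0,0]

```text
t: 23.93
position: [0.6382, -0.1278, 0.0196]
orientation: [0.725, 1.571, -1.022]
wrist_force: [0.2, 0.1, -4.9]
opening: 0.456
```

Request:
send_rows:
  travel:
    - [0.1,0,0]
    - [0.2,0,0]
    - [0.2,0,0]
    - [0.2,0,0]
  spin: [0,0,0,0]

```text
t: 24.27
position: [0.6384, -0.1279, 0.018]
orientation: [1.3, 1.57, -0.447]
wrist_force: [-0.4, -0.4, -1.1]
opening: 0.455
```

Request:
send_rows:
  travel:
    - [0,0,0]
    - [0,0,0]
    - [0,0,0]
    - [0,0,0]
    - [0,0,0]
  spin: [0,0,0,0,0]
  gripper: 0.8

```text
t: 24.68
position: [0.6385, -0.1279, 0.0179]
orientation: [1.407, 1.57, -0.34]
wrist_force: [-0.7, -0.1, 1.1]
opening: 0.786
```

Request:
send_rows:
  travel:
    - [-3,0,0]
    - [-6,0,0]
    - [-9,0,0]
    - [-11,0,0]
    - [-11,0,0]
  spin: [0,0,0,0,0]

```text
t: 25.1
position: [0.6417, -0.1292, 0.134]
orientation: [1.369, 1.56, -0.378]
wrist_force: [1.2, 0.9, 1.3]
opening: 0.801
```

```bash
python3 -c "
from h import *
go(467,-307,130,-10.1)"
```

```text
travel [  0.29 -14.1   20.57] spin 0.000 | jaw now -10.1 q6 -0.21 pos [ 641.7 -129.2  134. ] F [1.2 0.9 1.3] open 0.801 t 25.1
```

Request:
send_rows:
  travel:
    - [0,-1.9,2.8]
    - [0,-3.8,5.6]
    - [0,-5.7,8.4]
    - [0,-7,10.3]
    - [0,-7,10.3]
  spin: [0,0,0,0,0]
  gripper: 0.9

```text
t: 25.52
position: [0.5482, -0.2194, 0.1261]
orientation: [-1.465, 1.568, 3.068]
wrist_force: [-0.4, -0.2, -0.3]
opening: 0.9
```

Request:
send_rows:
  travel:
    - [0,-1.9,2.8]
    - [0,-3.8,5.6]
    - [0,-5.7,8.4]
    - [0,-6.8,10.2]
    - [0,-6.8,10.2]
  spin: [0,0,0,0,0]

```text
t: 25.93
position: [0.4644, -0.3075, 0.1266]
orientation: [-1.443, 1.569, 3.09]
wrist_force: [-0.2, 0.5, -1.4]
opening: 0.897
```

Request:
send_rows:
  travel:
    - [0,0,0]
    - [0,0,0]
    - [0,0,0]
  spin: [0,0,0]

```text
t: 26.18
position: [0.4673, -0.3043, 0.1272]
orientation: [-2.865, 1.57, 1.673]
wrist_force: [-0.1, -0.2, 0.2]
opening: 0.898
```

```bash
python3 -c "
from h import *
go(467.2,-306.4,12,-10.1)"
```

```text
travel [11.52  0.03  0.22] spin 0.002 | jaw now -10.0 q6 -0.62 pos [ 467.3 -304.3  127.2] F [-0.1 -0.2  0.2] open 0.898 t 26.2
```

Request:
send_rows:
  travel:
    - [3,0,0.2]
    - [6,0,0.2]
    - [9,0,0.2]
    - [11.5,0,0.2]
    - [11.5,0,0.2]
  spin: [0,0,0,0,0]

```text
t: 26.6
position: [0.4635, -0.303, 0.007]
orientation: [-2.209, 1.56, 2.329]
wrist_force: [-0.8, 0.7, -0.2]
opening: 0.9
```

Request:
send_rows:
  travel:
    - [0,0,0]
    - [0,0,0]
    - [0,0,0]
    - [0,0,0]
    - [0,0,0]
  spin: [0,0,0,0,0]
  gripper: 0.2

```text
t: 27.02
position: [0.4671, -0.3083, 0.0142]
orientation: [0.957, 1.568, -0.79]
wrist_force: [0.0, -0.2, -0.3]
opening: 0.562
```

Request:
send_rows:
  travel:
    - [0,0,0]
    - [0,0,0]
    - [0,0,0]
    - [0,0,0]
    - [0,0,0]
  spin: [0,0,0,0,0]

```text
t: 27.43
position: [0.4665, -0.3078, 0.0131]
orientation: [1.092, 1.57, -0.655]
wrist_force: [1.2, -0.2, 3.2]
opening: 0.375
```

Request:
send_rows:
  travel:
    - [-2,0,0]
    - [-5,0,0]
    - [-8,0,0]
    - [-11,0,0]
    - [-13,0,0]
  spin: [0,0,0,0,0]

```text
t: 27.85
position: [0.4663, -0.3078, 0.1447]
orientation: [0.814, 1.569, -0.932]
wrist_force: [0.4, -0.3, -2.9]
opening: 0.376
```

```bash
python3 -c "
from h import *
go(648.1,-66,140,-10.1)"
```

```text
travel [  0.46  13.67 -26.99] spin 0.000 | jaw now -10.1 q6 -0.62 pos [ 466.3 -307.8  144.7] F [ 0.4 -0.3 -2.9] open 0.376 t 27.9
```

Request:
send_rows:
  travel:
    - [0,1.2,-2.3]
    - [0,2.6,-5.1]
    - [0,4.1,-8]
    - [0,5.5,-10.8]
    - [0,6.9,-13.5]
  spin: [0,0,0,0,0]

```text
t: 28.27
position: [0.5574, -0.1848, 0.1414]
orientation: [-1.88, 1.568, 2.656]
wrist_force: [-0.2, 0.8, -2.6]
opening: 0.38
```

Request:
send_rows:
  travel:
    - [0,1.4,-2.8]
    - [0,2.8,-5.6]
    - [0,4.2,-8.4]
    - [0,5.6,-11.2]
    - [0,6.8,-13.5]
  spin: [0,0,0,0,0]

```text
t: 28.68
position: [0.6482, -0.0633, 0.1411]
orientation: [-1.773, 1.568, 2.764]
wrist_force: [0.2, -0.2, -1.7]
opening: 0.378
```

Request:
send_rows:
  travel:
    - [0,0,0]
    - [0,0,0]
    - [0,0,0]
    - [0,0,0]
  spin: [0,0,0,0]

```text
t: 29.02
position: [0.6473, -0.0665, 0.1419]
orientation: [-1.405, 1.569, 3.13]
wrist_force: [-0.2, -0.0, -2.0]
opening: 0.379
```

```bash
python3 -c "
from h import *
go(648.1,-66,17,-10.1)
a,d=shot('side','s5')
x=a[100:250,200:390];cv2.imwrite('pics/c5.png',np.clip(cv2.resize(x,(760,600),interpolation=cv2.INTER_CUBIC)[:,:,::-1]*1.3,0,255).astype(np.uint8))
"
```

```text
travel [12.49  0.09 -0.07] spin -0.001 | jaw now -10.1 q6 -0.11 pos [647.3 -66.5 141.9] F [-0.2 -0.  -2. ] open 0.379 t 29.0
```

View pics/c5.png

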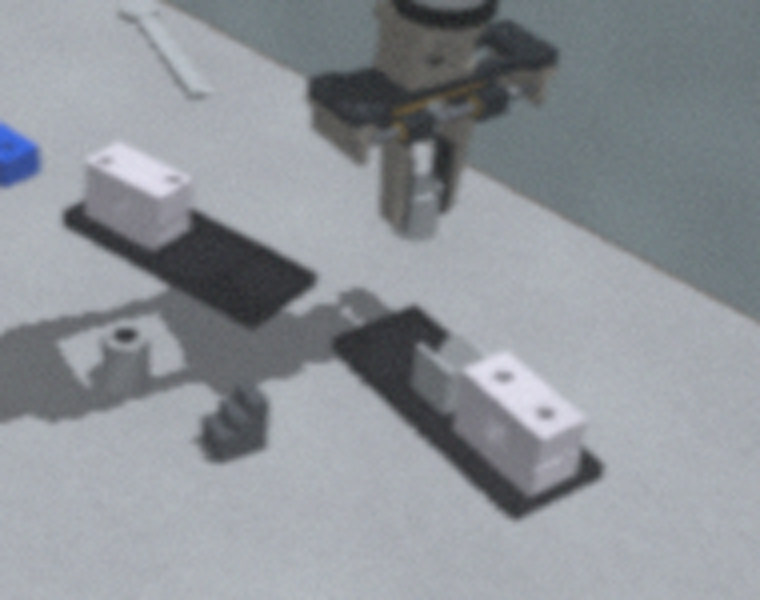

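Both caps sit flush, at (135,195) and (520,420). The V-block is upright in the middle pocket at (440,370), and the jack hangs upright at (420,210) over the end pocket.

Request:
send_rows:
  travel:
    - [3,0.1,-0.1]
    - [6,0.1,-0.1]
    - [9,0.1,-0.1]
    - [11,0.1,-0.1]
    - [11.5,0.1,-0.1]
  spin: [0,0,0,0,0]

```text
t: 29.48
position: [0.6455, -0.0648, 0.0228]
orientation: [-1.656, 1.562, 2.879]
wrist_force: [-0.9, 0.3, -2.8]
opening: 0.378
```

Request:
send_rows:
  travel:
    - [0.3,0,0]
    - [0.5,0,0]
    - [0.7,0,0]
    - [0.9,0,0]
    - [0.9,0,0]
  spin: [0,0,0,0,0]

```text
t: 29.9
position: [0.6502, -0.0651, 0.0196]
orientation: [1.448, 1.569, -0.299]
wrist_force: [-0.8, -0.6, -3.9]
opening: 0.381
```

Request:
send_rows:
  travel:
    - [0.1,0,0]
    - [0.2,0,0]
    - [0.2,0,0]
    - [0.2,0,0]
  spin: [0,0,0,0]

```text
t: 30.23
position: [0.6499, -0.0649, 0.0171]
orientation: [1.502, 1.57, -0.245]
wrist_force: [0.8, 0.4, -1.4]
opening: 0.373
```

Request:
send_rows:
  travel:
    - [0.1,0,0]
    - [0.1,0,0]
    - [0.1,0,0]
  spin: [0,0,0]

```text
t: 30.48
position: [0.65, -0.0649, 0.0171]
orientation: [1.36, 1.57, -0.387]
wrist_force: [-3.1, 1.5, 5.9]
opening: 0.378
```

Request:
send_rows:
  travel:
    - [0,0,0]
    - [0,0,0]
    - [0,0,0]
    - [0,0,0]
    - [0,0,0]
  spin: [0,0,0,0,0]
  gripper: 0.75

```text
t: 30.9
position: [0.6494, -0.0648, 0.0155]
orientation: [-1.458, 1.571, 3.078]
wrist_force: [0.2, -1.1, 0.4]
opening: 0.717
```

Request:
send_rows:
  travel:
    - [-3,0,0]
    - [-6,0,0]
    - [-9,0,0]
    - [-11,0,0]
    - [-11,0,0]
  spin: [0,0,0,0,0]

```text
t: 31.32
position: [0.653, -0.0658, 0.1318]
orientation: [1.464, 1.561, -0.282]
wrist_force: [0.2, -0.2, 0.8]
opening: 0.751
```

Request:
send_rows:
  travel:
    - [0,0,0]
    - [0,0,0]
  spin: [0,0]

```text
t: 31.48
position: [0.6485, -0.0645, 0.1239]
orientation: [-1.678, 1.568, 2.858]
wrist_force: [-0.5, -1.2, -0.6]
opening: 0.75
```

```bash
python3 -c "
from h import *
go(470.3,-56.8,130,75)"
```

```text
travel [ -0.57 -17.68   2.36] spin -1.485 | jaw now -10.1 q6 -0.11 pos [648.5 -64.5 123.9] F [-0.5 -1.2 -0.6] open 0.750 t 31.5
```

Request:
send_rows:
  travel:
    - [0,-4,0.5]
    - [0,-8,1]
    - [0,-12,1.6]
    - [0,-16,2.2]
    - [0,-17.5,2.4]
  spin: [0,0,0,0,0]
  gripper: 0.9

```text
t: 31.9
position: [0.4662, -0.056, 0.1215]
orientation: [-1.722, 1.561, 2.814]
wrist_force: [-0.5, -0.1, -0.1]
opening: 0.897
```

Request:
send_rows:
  travel:
    - [0,0,0]
    - [0,0,0]
    - [0,0,0]
    - [0,0,0]
    - [0,0,0]
  spin: [-0.12,-0.24,-0.36,-0.48,-0.6]

```text
t: 32.32
position: [0.4713, -0.0572, 0.1234]
orientation: [-2.373, 1.567, 2.769]
wrist_force: [0.3, 0.3, -0.3]
opening: 0.904
```

Request:
send_rows:
  travel:
    - [0,0,0]
    - [0,0,0]
    - [0,0,0]
    - [0,0,0]
    - [0,0,0]
  spin: [-0.12,-0.24,-0.36,-0.48,-0.6]

```text
t: 32.73
position: [0.4714, -0.0572, 0.1233]
orientation: [-2.976, 1.566, 2.767]
wrist_force: [-0.9, 0.4, -0.1]
opening: 0.904
```

Request:
send_rows:
  travel:
    - [0,0,0]
    - [0,0,0]
    - [0,0,0]
    - [0,0,0]
    - [0,0,0]
  spin: [-0.12,-0.24,-0.285,-0.285,-0.285]

```text
t: 33.15
position: [0.4718, -0.0574, 0.124]
orientation: [3.035, 1.568, 2.772]
wrist_force: [-0.0, -0.4, -0.1]
opening: 0.903
```

```bash
python3 -c "
from h import *
go(472,-57.3,12,75)"
```

```text
travel [1.12e+01 1.00e-02 5.00e-02] spin -0.002 | jaw now 74.9 q6 -1.68 pos [471.8 -57.4 124. ] F [-0.  -0.4 -0.1] open 0.903 t 33.1
```

Request:
send_rows:
  travel:
    - [3,0,0]
    - [6,0,0]
    - [9,0,0]
    - [11.2,0,0]
    - [11.2,0,0]
  spin: [0,0,0,0,0]

```text
t: 33.57
position: [0.4681, -0.056, 0.0085]
orientation: [3.03, 1.56, 2.767]
wrist_force: [-0.4, 1.5, 0.2]
opening: 0.904
```

Request:
send_rows:
  travel:
    - [0,0,0]
    - [0,0,0]
    - [0,0,0]
    - [0,0,0]
    - [0,0,0]
  spin: [0,0,0,0,0]
  gripper: 0.15

```text
t: 33.98
position: [0.474, -0.0582, 0.0149]
orientation: [-0.119, 1.568, -0.381]
wrist_force: [-0.8, 0.2, 0.4]
opening: 0.561
```

Request:
send_rows:
  travel:
    - [0,0,0]
    - [0,0,0]
    - [0,0,0]
    - [0,0,0]
    - [0,0,0]
  spin: [0,0,0,0,0]

```text
t: 34.4
position: [0.4731, -0.0578, 0.0138]
orientation: [0.07, 1.571, -0.191]
wrist_force: [-0.7, 0.0, 1.8]
opening: 0.321
```

Request:
send_rows:
  travel:
    - [-2,0,0]
    - [-5,0,0]
    - [-8,0,0]
    - [-11,0,0]
    - [-12,0,0]
  spin: [0,0,0,0,0]

```text
t: 34.82
position: [0.475, -0.0585, 0.1374]
orientation: [-0.116, 1.565, -0.378]
wrist_force: [0.2, -0.5, -2.4]
opening: 0.323
```

```bash
python3 -c "
from h import *
go(617.4,73.9,130,6.6)"
```

```text
travel [ 0.79 16.48 10.33] spin 1.194 | jaw now 75.0 q6 -1.68 pos [475.  -58.5 137.4] F [ 0.2 -0.5 -2.4] open 0.323 t 34.8
```

Request:
send_rows:
  travel:
    - [0,2,1.3]
    - [0,4.5,2.8]
    - [0,7,4.4]
    - [0,9.5,6]
    - [0,12,7.5]
  spin: [0,0,0,0,0]

```text
t: 35.23
position: [0.5763, 0.0398, 0.1314]
orientation: [-2.984, 1.568, 3.037]
wrist_force: [1.6, -0.5, -3.3]
opening: 0.325
```

Request:
send_rows:
  travel:
    - [0,2.5,1.6]
    - [0,4.5,2.9]
    - [0,4.5,2.9]
    - [0,4.5,2.9]
    - [0,4.5,2.9]
  spin: [0,0,0,0,0]

```text
t: 35.65
position: [0.6147, 0.0743, 0.1318]
orientation: [-2.825, 1.567, -3.087]
wrist_force: [-0.1, 0.5, -3.9]
opening: 0.324
```

Request:
send_rows:
  travel:
    - [0,0,0]
    - [0,0,0]
    - [0,0,0]
    - [0,0,0]
    - [0,0,0]
  spin: [0.12,0.24,0.36,0.48,0.6]

```text
t: 36.07
position: [0.6149, 0.0735, 0.133]
orientation: [-2.154, 1.569, -3.023]
wrist_force: [0.8, -0.1, -3.5]
opening: 0.322
```

Request:
send_rows:
  travel:
    - [0,0,0]
    - [0,0,0]
    - [0,0,0]
    - [0,0,0]
    - [0,0,0]
  spin: [0.12,0.24,0.36,0.48,0.594]

```text
t: 36.48
position: [0.6149, 0.0736, 0.1329]
orientation: [-1.571, 1.569, -3.034]
wrist_force: [-0.9, -0.4, -3.6]
opening: 0.325
```

Request:
send_rows:
  travel:
    - [0,0,0]
    - [0,0,0]
  spin: [0,0]

```text
t: 36.65
position: [0.6153, 0.0738, 0.1332]
orientation: [-1.574, 1.57, -3.028]
wrist_force: [-0.2, -0.7, -3.9]
opening: 0.323
```

```bash
python3 -c "
from h import *
go(617.4,73.9,18,6.6)"
```

```text
travel [11.52  0.23  0.02] spin 0.002 | jaw now 6.7 q6 -0.19 pos [615.3  73.8 133.2] F [-0.2 -0.7 -3.9] open 0.323 t 36.6
```

Request:
send_rows:
  travel:
    - [3,0.2,0]
    - [6,0.2,0]
    - [9,0.2,0]
    - [10.5,0.2,0]
    - [10.5,0.2,0]
  spin: [0,0,0,0,0]

```text
t: 37.07
position: [0.6137, 0.0747, 0.0235]
orientation: [-1.747, 1.561, 3.083]
wrist_force: [-0.8, 0.5, -3.9]
opening: 0.327
```

Request:
send_rows:
  travel:
    - [0.3,0,0]
    - [0.5,0,0]
    - [0.7,0,0]
    - [0.9,0,0]
    - [0.9,0,0]
  spin: [0,0,0,0,0]

```text
t: 37.48
position: [0.6186, 0.0748, 0.0203]
orientation: [1.371, 1.569, -0.085]
wrist_force: [-0.8, -0.1, -3.2]
opening: 0.324
```

Request:
send_rows:
  travel:
    - [0.1,0,0]
    - [0.2,0,0]
    - [0.2,0,0]
    - [0.2,0,0]
  spin: [0,0,0,0]

```text
t: 37.82
position: [0.6184, 0.0749, 0.0179]
orientation: [1.42, 1.57, -0.036]
wrist_force: [0.5, 0.0, -1.9]
opening: 0.328
```

Floor contact begins at 17.9 mm, as computed. I nudge down, release, rise, and back off.

Request:
send_rows:
  travel:
    - [0.1,0,0]
    - [0.1,0,0]
    - [0.1,0,0]
  spin: [0,0,0]

```text
t: 38.07
position: [0.6184, 0.0749, 0.0178]
orientation: [0.663, 1.571, -0.792]
wrist_force: [-3.8, 0.1, 5.5]
opening: 0.323
```

Request:
send_rows:
  travel:
    - [0,0,0]
    - [0,0,0]
    - [0,0,0]
    - [0,0,0]
    - [0,0,0]
  spin: [0,0,0,0,0]
  gripper: 0.7

```text
t: 38.48
position: [0.6182, 0.0749, 0.0166]
orientation: [1.47, 1.571, 0.015]
wrist_force: [-0.3, -0.1, -0.2]
opening: 0.661
```

Request:
send_rows:
  travel:
    - [-3,0,0]
    - [-6,0,0]
    - [-9,0,0]
    - [-12,0,0]
    - [-15,0,0]
  spin: [0,0,0,0,0]

```text
t: 38.9
position: [0.6179, 0.0749, 0.168]
orientation: [-2.168, 1.571, 2.659]
wrist_force: [0.3, -0.4, -0.5]
opening: 0.699
```

Request:
send_rows:
  travel:
    - [0,-4,0]
    - [0,-8,0]
    - [0,-12,0]
    - [0,-16,0]
    - [0,-20,0]
  spin: [0,0,0,0,0]

```text
t: 39.32
position: [0.4175, 0.0519, 0.1662]
orientation: [-1.347, 1.571, -2.803]
wrist_force: [-0.6, -0.6, 0.6]
opening: 0.701
```

Request:
send_rows:
  travel:
    - [0,-3,0]
    - [0,-6,0]
    - [0,-8,0]
    - [0,-8,0]
    - [0,-8,0]
  spin: [0,0,0,0,0]

```text
t: 39.73
position: [0.3403, 0.0426, 0.1669]
orientation: [1.287, 1.568, -0.17]
wrist_force: [0.6, 0.4, -0.4]
opening: 0.699
```

```bash
python3 -c "
from h import *
print(get_state()['position'],get_state()['t'])
a,d=shot('side','s6');b,e=shot('top','t6')
x=np.hstack([cv2.resize(a[120:260,190:360],(400,330),interpolation=cv2.INTER_CUBIC),cv2.resize(b[120:230,150:350],(400,330),interpolation=cv2.INTER_CUBIC)])
cv2.imwrite('pics/c6.png',np.clip(x[:,:,::-1]*1.3,0,255).astype(np.uint8))
for n,dd in(('top',e),('side',d)):
  W=cloud(n,dd).reshape(-1,3)
  for k,x,y,r,lo,hi in(('capI',.6225,-.2084,.065,.05,.08),('capD',.6005,.218,.065,.05,.08),('vb',.6371,-.127,.033,.03,.07),('jack',.6481,-.066,.035,.03,.07),('step',.6174,.0739,.04,.022,.07),('nut',.451,.054,.04,.012,.07)):
    w=W[(np.hypot(W[:,0]-x,W[:,1]-y)<r)&(W[:,2]>lo)&(W[:,2]<hi)]
    if len(w)>5: print(n,k,len(w),*rect(w),'ztop %.1f med %.1f'%(np.percentile(w[:,2],95)*1e3,np.median(w[:,2])*1e3))
"
```

```text
[0.3402809  0.04263283 0.16693275] 39.7333
top capI 403 [ 624.6 -205.8] [92.  45.8] 79.9 ztop 66.3 med 62.5
top capD 418 [603.2 217.8] [92.7 46. ] -84.2 ztop 66.8 med 62.6
top vb 168 [ 639.9 -127.1] [45.5 41.5] -10.4 ztop 49.1 med 40.6
top jack 81 [650.7 -61.5] [33.7 32.9] -2.6 ztop 51.5 med 42.6
top step 138 [617.9  80.4] [42.  31.4] -85.2 ztop 55.0 med 39.9
side capI 398 [ 623.2 -208.9] [93.9 48.8] 78.9 ztop 65.2 med 62.4
side capD 245 [601.8 215.3] [96.3 49.9] -81.7 ztop 64.6 med 61.8
side vb 135 [ 638.4 -130.3] [46.7 45.1] 76.6 ztop 47.8 med 40.5
side jack 85 [647.8 -66.5] [34.8 34.5] 11.6 ztop 54.6 med 42.5
side step 119 [616.3  77.2] [45.1 32.2] -84.7 ztop 53.6 med 39.3
side nut 116 [450.4  53.1] [33.9 30.1] -74.1 ztop 45.9 med 32.7
```

View pics/c6.png

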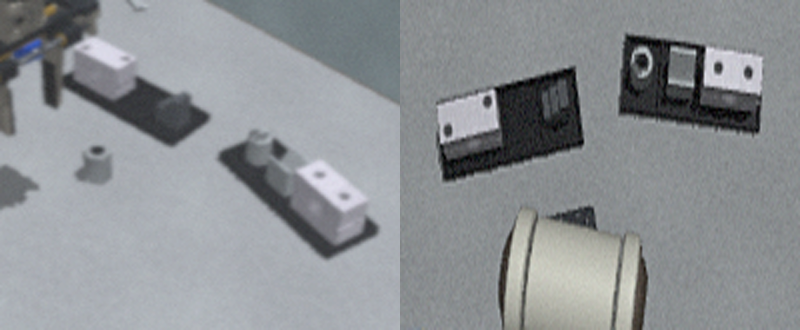

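The side view shows both caps flush, with the step block in the left end pocket and the jack and V-block in the right tray. The top view shows the same, with the left middle pocket empty. The heights agree: caps about 64, V-block 48, jack about 54 and step block 54 mm. The robot is clear of everything, so I hand in.

```bash
python3 -c "
from workcell import arm
print(arm.sign_off())"
```

```text
the job is handed in; nothing more can be done
None
```

Both kits are made up, and I handed the job in at about 40 s of the 128 s. The sign-off gives no verdict, so what follows rests on my own checks.

- **In-line tray:** its clamp is closed with `cap_inline`. The V-block stands in the middle pocket and the screw jack in the end pocket.
- **Diagonal tray:** its clamp is closed with `cap_diagonal`. The step block stands in the end pocket and the middle pocket is empty.
- **Left alone:** I never reached for the nut, tool holder, oil bottle or the blue and yellow look-alikes. I re-measured only the nut, which is within about 1 mm of where it began.

**Last checks (both cameras):**

| Part | Measured top, z (mm) | Expected (mm) |
|---|---|---|
| Caps | 62–66 | 64 |
| V-block | 48–49 | 48 |
| Screw jack | 52–55 | 58 |
| Step block | 54–55 | 54 |

- **Contact:** each part met its seat at the expected tool height. The highest wrist force I saw was about 13 N.
- **Disagreements:** the two cameras differ by 2–5 mm in position. The jack's top read 3–6 mm low, as it also did on the table before I moved it.
- **Tightest spot:** the step block sits about 5 mm off its pocket centre, with roughly 3 mm left to the rib. Its height shows it is standing on the tray floor.

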